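Right the seized bottle and lock its collar

ROBOT

A 6-joint arm with a two-finger parallel gripper is mounted at the origin on the work surface. World frame = base frame: x ahead of the robot, y to its left, z up, the work surface at z = 0. Lengths are in m, angles in rad, forces in N, time in s.
With the tool pointing down it reaches from about 0.35 to 0.725 m from the base axis. Payload 6 kg.
Tool frame: the origin (TCP) lies at the very end of the fingers, on their centre line; the grasp point (between the pads) lies 19 mm behind it; z points along the fingers, y is the line along which they close (so a half turn about z gives the same grasp; the last joint's range is limited). The gripper opens to 85 mm and grips with 20 to 120 N. Pads are 22 mm wide; open, the fingers measure 114 mm over their backs; the gripper's body (76 mm by 85 mm) begins 54 mm behind the grasp point. The pads swing forward as they close: fully open they stand 13 mm farther back than shut.
Start: joints at [-0.793, 0.04, 0.085, 0, -1.615, -0.334], TCP at [0.258, -0.542, 0.231] pointing down, gripper open.
Joint ranges: [-2.56, 2.56], [-1.29, 2.01], [-1.08, 1.49], [-3.29, 1.98], [-2.81, -0.18], [-2.99, 2.99]. Speed limits (rad/s): [2.57, 2.57, 3.01, 3.14, 3.14, 3.14].

INTERFACE

Orientations are given as a rotation vector (axis times angle).
In Python, from workcell import bot, eyes, ticket gives the robot as it stands. The module is installed in compiled form; this text tells all that it offers.
- The arm moves only by the tool drive_tool, never from a script. Its argument "increments" is text: rows parted by semicolons, each of 7 numbers parted by spaces: the opening, from -1 (shut) to 1 (fully open), then the shift along the tool's x, y, z in m, then the turn, a rotation vector about the tool's x, y, z in rad. A call has 1 to 8 rows; each row is the pose to reach, as a shift and turn from the pose commanded when the call began, along the tool's axes at that moment; what a row does not reach only later rows make up. A row lasts 1/12 s, in which the tool goes at most 41.7 mm and 7.16 degrees, less where a joint would pass 70% of its speed; a pose out of reach is approached as far as the arm can. A call with a gripper value outside its range is refused whole. The fingers move at their own pace and stop on an object; "force" is the grip in N (left out, the last holds). Time passes only in rows, so rows that repeat a pose let the fingers close. It gives the time, the measured TCP pose, the force, the opening and the grip force at its end, in the units of the state.
- bot.state(): the state, without advancing time (a new reading comes with each control period).
- eyes.grab_frame(name): name is "scene" or "top"; returns a dict with "image" (384x512x3 uint8, red, green, blue), "vfov" (degrees; the focal length in pixels is half the picture's height over the tangent of half this angle, whatever the lens; pixels are square), "cx", "cy" (the principal point, pixels), "D" ([k1, k2, p1, p2, k3] as OpenCV has them; the pictures are not rectified), "R" (3x3) and "t" (3): a world point X has camera coordinates R X + t. Camera axes: x right, y down, z forward; pixel columns grow to the right and rows downward; lengths in m; the calibration is good to about 2 mm. A picture is of the moment at which its call begins. There is no depth.
- ticket.finish_job(): hands the job in; it is judged then, once.
The state is a dict: "t": time; "joint_pos": joint angles; "qvel": joint speeds; "effort": joint torques, N m; "ee_pos": TCP position; "ee_rot": TCP orientation; "force": force on the tool from outside, world axes, zero at the start; "wrist_torque": the same for the moment, N m; "gripper_width": opening from 0.0 (shut) to 1.0 (fully open); "finger_force": force on a finger pad.
Only numpy, scipy, OpenCV 4.12 (cv2) and the standard library are available. Lean on these libraries where they do the work, as an engineer would, in place of code of your own. Each camera call takes 0.05 s, during which the arm holds its last target. There are 200 camera calls.

TASK

The seized amber bottle has been knocked over: stand it upright again, wholly on the round rubber pad, setting it down gently because it is glass, and let go of it. Then, with it standing there, turn its yellow lock collar clockwise until the black pointer lines up with the green mark, and no further. Leave the flashlight, the padlocks and the figurine where they are.

Things in the scene. Friction and masses are not known exactly. Their poses are not given: they have to be found in the camera images.
- bottle: squat amber glass bottle, 0.3 to 0.5 kg: square body 56 x 56 mm, 61 mm long, white plate on top to 64 mm, collar from 68 to 90, black stopper to 94. Origin: centre of its underside; z to the neck, x and y square to the flat sides. Starts lying: z level, pointing away from the robot within 0.6 rad, -x side uppermost, origin 28 mm above the counter; centre of mass 37 mm from the underside
- mark (a point): outer end of the green mark, a bar 9 mm wide on the bottle's white plate, on the bottle's -x side, 26 mm from the bottle's axis and 65 mm above the underside
- collar_centre (a point): centre of the yellow lock collar, on the bottle's axis, 79 mm from its underside. The collar is 22 mm high and 46 mm long along the line from the axis to the pointer; its two flat sides, 36 mm long and parallel to that line, are 32 mm apart: grip it by these
- pointer (a point): tip of the black pointer at the foot of the collar, 26 mm from the bottle's axis, 71 mm from the underside; 5 mm high, it juts 4.5 mm from the collar's end, and a black line on the collar's top leads to it
- collar (a joint): angle of the yellow collar on the bottle, rad; grows as it is turned clockwise seen from above the neck. Stops at 0 (open) and 1.6; the pointer is on the middle of the green mark at 1.2. Starts between 0 and 0.5, turns with slight friction (0.012 N m) and stays where it is left; the standing bottle can slip round a little with it, so check after turning
- pad: round dark rubber pad with a thin grey ring near its edge, 160 mm in diameter, 4 mm thick, fixed to the counter. Origin: centre of its underside, on the counter. (The black document tray, well to the robot's right with its lid propped up, is fixed and not part of the job)
- flashlight: red plastic flashlight lying on the counter, 147 mm long along its x, 40 mm thick; origin under its middle. Leave it alone
- padlock_a: brass padlock lying flat, body 34 x 44 x 18 mm, steel shackle reaching 44 mm along +x; origin under the body's centre. Leave it alone
- padlock_b: a second brass padlock, same as the first. Leave it alone
- figurine: blue ceramic figurine with a white hat, standing, 52 mm wide, 88 mm tall; origin at the centre of its underside. Leave it alone
Mind the look-alikes: they are no part of the job. Of the things that look like the bottle, the smaller one is meant. There is more than one size of the pad; the job needs the larger.

How it is judged:
By the outcome, as a careful person would: the job done as asked, in the order asked, and still so for the second after the job is handed in, with the robot touching nothing.
It also fails if it takes over 64 s, if anything falls off the work surface, if the arm or the gripper's body presses on something with over 40 N, if the wrist force passes 120 N, or if a joint passes its speed limit or range.

## Working session

There is one attempt and no reset: what is moved stays moved. The work goes in short steps, Python scripts to look and compute and a tool call to move; the robot and the scene stay as the last step left them, time stands still between calls to the robot, and variables do not carry over. Pictures are saved under pics/ and viewed, at most 10 in all, crops included, and the job is handed in when it is done.

Besides the shell and the picture viewer there is one more tool, called after "Request:" as name(argument=value, ...) on one line, values as JSON. drive_tool: Moves the arm, as the interface text tells. Its arguments: {"type":"object","properties":{"increments":{"type":"string"},"force":{"type":"number"}},"required":["increments"]}

```bash
mkdir -p pics
python3 - <<'E'
from workcell import bot,eyes
import cv2,numpy as np
s=bot.state();print(s)
for n in("scene","top"):
    f=eyes.grab_frame(n);cv2.imwrite(f"pics/{n}0.png",f["image"][:,:,::-1])
    print(n,f["vfov"],f["cx"],f["cy"],f["D"],np.round(f["R"],3).tolist(),f["t"])
E
```

```text
{'t': 0.0, 'joint_pos': array([-7.93290677e-01,  4.07929095e-02,  8.37661135e-02, -4.95526996e-04,
       -1.61551270e+00, -3.33704987e-01]), 'qvel': array([-1.09514057e-03, -6.56437433e-05, -2.34770563e-03,  1.91112838e-03,
       -1.58958542e-03,  1.12548574e-03]), 'effort': array([-2.33893597e-04, -3.68210793e+01,  3.47415018e+01,  6.93256259e+00,
       -5.45611212e-03,  6.69186733e-06]), 'ee_pos': array([ 0.25755514, -0.54152078,  0.23025874]), 'ee_rot': array([ 6.91336734e-01, -3.06406858e+00, -2.73601862e-03]), 'force': array([0.01855716, 0.59158327, 0.45874282]), 'wrist_torque': array([-0.00118971, -0.03162509, -0.01263971]), 'finger_force': 0.0, 'gripper_width': 1.0027744263151723}
scene 45.848246977963136 252.66628813751288 192.34297795979893 [0.06372716 0.         0.         0.         0.        ] [[-0.054, 0.998, -0.008], [0.862, 0.043, -0.504], [-0.503, -0.034, -0.863]] [ 0.00886476 -0.40784134  1.63879969]
top 46.21042286376739 259.4846889175919 197.12906606267794 [0.02034814 0.         0.         0.         0.        ] [[-0.027, -1.0, -0.016], [-0.997, 0.028, -0.067], [0.068, 0.014, -0.998]] [0.03615369 0.52466668 1.42592234]
```

View pics/scene0.png

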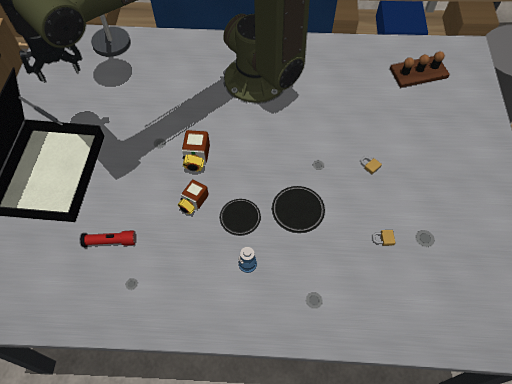

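View pics/top0.png

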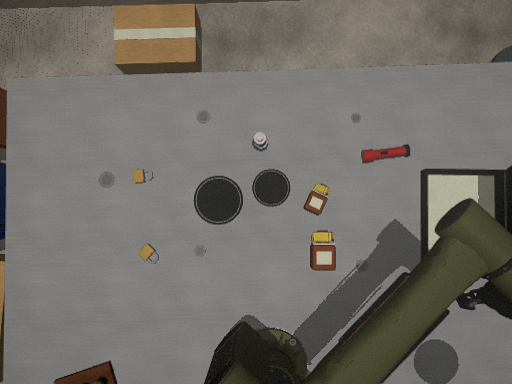

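Scene picture: the red flashlight is at (108,239), the figurine at (248,260), and the padlocks at (371,164) and (386,238).

Look-alikes:
- **Bottles:** A at scene (196,150) / top (323,250), which looks bigger. B at scene (193,197) / top (317,198), which looks smaller.
- **Pads:** P1 at scene (299,209) / top (218,200), the larger. P2 at scene (240,216) / top (271,187), the smaller.

My choice is B and P1. I'll measure both and check B in a crop.

```bash
cat > h.py <<'E'
import cv2,numpy as np
from workcell import bot,eyes
def grab(n):
    f=eyes.grab_frame(n);h=f["image"].shape[0];fl=h/2/np.tan(np.radians(f["vfov"])/2)
    f["K"]=np.array([[fl,0,f["cx"]],[0,fl,f["cy"]],[0,0,1]]);f["hsv"]=cv2.cvtColor(f["image"],cv2.COLOR_RGB2HSV)
    f["R"]=np.array(f["R"]);f["t"]=np.array(f["t"]);f["D"]=np.array(f["D"]);return f
def ray(f,p):
    u=cv2.undistortPoints(np.float64(p).reshape(-1,1,2),f["K"],f["D"])[:,0]
    d=np.c_[u,np.ones(len(u))]@f["R"];return -f["R"].T@f["t"],d/np.linalg.norm(d,axis=1)[:,None]
def plane(f,p,z):
    c,d=ray(f,p);return c+d*((z-c[2])/d[:,2])[:,None]
def tri(f,p,g,q):
    a,d=ray(f,p);b,e=ray(g,q);d=d[0];e=e[0]
    s=np.linalg.lstsq(np.c_[d,-e],b-a,rcond=None)[0];x=a+s[0]*d;y=b+s[1]*e
    return (x+y)/2,np.linalg.norm(x-y)
def proj(f,X): return cv2.projectPoints(np.float64(X).reshape(-1,1,3),cv2.Rodrigues(f["R"])[0],f["t"],f["K"],f["D"])[0][:,0]
def mask(f,lo,hi): return cv2.inRange(f["hsv"],lo,hi)
def blobs(m,c,r,amin=20):
    n,l,s,ce=cv2.connectedComponentsWithStats(m)
    return [(i,s[i,4],ce[i],l==i) for i in range(1,n) if s[i,4]>=amin and np.hypot(*(ce[i]-c))<r]
E
python3 - <<'E'
from h import *
S,T=grab("scene"),grab("top")
for nm,ps,pt in(("P1",(299,209),(218,200)),("P2",(240,216),(271,187))):
    es=[]
    for f,p in((S,ps),(T,pt)):
        m=(f["hsv"][:,:,2]<75).astype(np.uint8)*255
        b=[b for b in blobs(m,p,15,300)][0]
        c=max(cv2.findContours(b[3].astype(np.uint8),cv2.RETR_EXTERNAL,cv2.CHAIN_APPROX_NONE)[0],key=len)
        w=plane(f,c[:,0],.004)[:,:2];(x,y),r=cv2.minEnclosingCircle(np.float32(w)*1000);es.append(cv2.fitEllipse(c)[0]);print(nm,x,y,"diam",2*r,es[-1])
    print(nm,tri(S,es[0],T,es[1]))
for nm,ps,pt in(("A",(196,150),(323,250)),("B",(193,197),(317,198))):
    res={}
    for k,f,p in(("s",S,ps),("t",T,pt)):
        for col,lo,hi in(("amber",(0,110,50),(14,255,255)),("yellow",(20,120,90),(35,255,255)),("white",(0,0,170),(180,70,255))):
            for b in sorted(blobs(mask(f,lo,hi),p,26),key=lambda b:-b[1])[:1]:
                c=max(cv2.findContours(b[3].astype(np.uint8),cv2.RETR_EXTERNAL,cv2.CHAIN_APPROX_NONE)[0],key=len)
                r=cv2.minAreaRect(c);res[k+col]=r[0];w=plane(f,cv2.boxPoints(r),.056)
                print(nm,k,col,b[1],np.round(b[2],1),"sides mm",np.round([np.linalg.norm(w[i+1]-w[i])*1000 for i in(0,1)]), "ctr",np.round(plane(f,r[0],.056)[0],3))
    for c in("amber","yellow","white"):
        if "s"+c in res and "t"+c in res: print(nm,c,tri(S,res["s"+c],T,res["t"+c]))
a=cv2.resize(S["image"][165:230,150:230],None,fx=7,fy=7,interpolation=cv2.INTER_CUBIC)[:,:400*2]
b=cv2.resize(T["image"][170:235,285:350],None,fx=7,fy=7,interpolation=cv2.INTER_CUBIC)
im=np.hstack([a[:,:],b])[:, :];im=cv2.resize(im,(790,int(im.shape[0]*790/im.shape[1])));cv2.imwrite("pics/crop1.png",im[:,:,::-1]);print(im.shape)
E
```

```text
P1 523.854736328125 155.49337768554688 diam 160.7129669189453 (297.8984069824219, 209.10205078125)
P1 521.7066650390625 156.780029296875 diam 159.25497436523438 (217.8843231201172, 199.68711853027344)
P1 (array([ 0.52235714,  0.15699983, -0.00243863]), np.float64(0.0010805082313364496))
P2 558.7730712890625 -17.050106048583984 diam 123.5416488647461 (239.7944793701172, 216.72886657714844)
P2 557.7970581054688 -15.821863174438477 diam 122.61187744140625 (270.8098449707031, 187.46946716308594)
P2 (array([ 0.55733478, -0.01648463, -0.00188908]), np.float64(0.0012597033039160046))
A s amber 267 [195.4 141. ] sides mm [77. 80.] ctr [ 0.323 -0.172  0.056]
A s yellow 177 [193.8 160.5] sides mm [50. 65.] ctr [ 0.406 -0.168  0.056]
A s white 151 [194.6 139.1] sides mm [48. 39.] ctr [ 0.319 -0.175  0.056]
A t amber 364 [323.2 256.7] sides mm [71. 73.] ctr [ 0.332 -0.171  0.056]
A t yellow 189 [321.9 236.4] sides mm [62. 28.] ctr [ 0.395 -0.169  0.056]
A t white 169 [323.5 257.5] sides mm [43. 34.] ctr [ 0.331 -0.173  0.056]
A amber (array([ 0.33306144, -0.16956282,  0.06955453]), np.float64(0.
[... 241 characters left out ...]
m [66. 69.] ctr [ 0.51  -0.149  0.056]
B s yellow 121 [186.7 205.3] sides mm [25. 53.] ctr [ 0.559 -0.169  0.056]
B s white 103 [193.9 188.9] sides mm [29. 37.] ctr [ 0.502 -0.155  0.056]
B t amber 204 [315.  202.4] sides mm [59. 54.] ctr [ 0.502 -0.152  0.056]
B t yellow 103 [321.4 188.4] sides mm [23. 46.] ctr [ 0.545 -0.173  0.056]
B t white 99 [315.7 202.3] sides mm [27. 35.] ctr [ 0.502 -0.153  0.056]
B amber (array([ 0.50216333, -0.15273994,  0.04167811]), np.float64(0.0020297654556527688))
B yellow (array([ 0.54658825, -0.17491715,  0.03261271]), np.float64(0.0025882267198045045))
B white (array([ 0.50171766, -0.15407298,  0.0557118 ]), np.float64(0.0013338727950326216))
(354, 790, 3)
```

View pics/crop1.png

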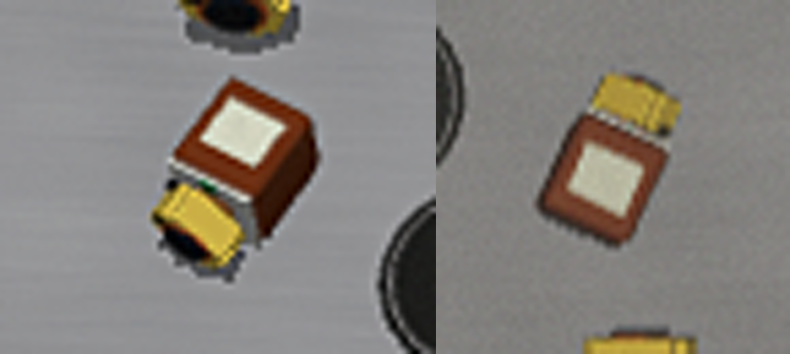

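The crop shows B lying with its label up and its neck away from the robot. The green mark is at crop (208,185), the pointer is at (172,188), and the top of A's collar shows at (235,10). The body measures about 56 mm and the label height 55.7 mm, so B is the right bottle. P1 measures 160 mm. Next I need B's yaw and the first move.

```bash
cat >> h.py <<'E'
from scipy.spatial.transform import Rotation as Ro
def go(p,R,st=None):
    "row (shift, turn) in tool axes from the measured pose to TCP p, matrix R"
    s=st or bot.state();R0=Ro.from_rotvec(s["ee_rot"])
    print("row",np.round(R0.inv().apply(np.array(p)-s["ee_pos"]),4),np.round((R0.inv()*Ro.from_matrix(R)).as_rotvec(),4))
def frame(u,el):
    "tool frame: z at elevation el (rad) in the vertical plane of u; y level; x points back/up side"
    u=np.array([np.cos(u),np.sin(u),0]);z=np.cos(el)*u+np.sin(el)*np.array([0,0,1]);y=np.array([-u[1],u[0],0]);
    return np.c_[np.cross(y,z),y,z]
E
python3 - <<'E'
from h import *
S,T=grab("scene"),grab("top")
for f,p in((S,(194,190)),(T,(316,202))):
    # label orientation and body hull
    w=[b for b in blobs(mask(f,(0,0,165),(180,80,255)),p,8)][0]
    ys,xs=np.where(w[3]);P=plane(f,np.c_[xs,ys],.056)[:,:2];print("label ctr",P.mean(0))
    r=cv2.minAreaRect(np.float32(P)*1000);print("rect",r)
    am=[b for b in blobs(mask(f,(0,110,50),(14,255,255)),p,12)];m=(sum(b[3] for b in am)+w[3])>0
    ys,xs=np.where(m);P=plane(f,np.c_[xs,ys],.056)[:,:2];r=cv2.minAreaRect(np.float32(P)*1000);print("body",r)
yT=[b for b in blobs(mask(T,(20,120,90),(35,255,255)),(321,188),6)][0]
c=plane(T,yT[2],.048)[0];print("collar top-face ctr",c)
s=bot.state();R=Ro.from_rotvec(s["ee_rot"]).as_matrix();print(np.round(R,3))
E
```

```text
label ctr [ 0.50158955 -0.15509498]
rect ((501.7543029785156, -154.9420928955078), (36.63730239868164, 28.890256881713867), 63.485069274902344)
body ((512.7820434570312, -151.47341918945312), (65.51008605957031, 69.2762451171875), 62.22279357910156)
label ctr [ 0.50166433 -0.15354998]
rect ((501.8266296386719, -153.2111358642578), (34.65303421020508, 27.96418571472168), 61.676902770996094)
body ((501.8578186035156, -153.1620330810547), (54.014129638671875, 58.67561721801758), 61.707828521728516)
collar top-face ctr [ 0.54511546 -0.17393672  0.048     ]
[[-0.903 -0.429 -0.   ]
 [-0.429  0.903  0.001]
 [ 0.     0.001 -1.   ]]
```

Run:
```python
from h import *
u=-.483;R=frame(u,np.radians(-130));g=np.array([.5086,-.157,.032])
go(g-R[:,2]*.18,R)
```

```text
row [-0.4614  0.1472  0.0611] [-0.3226  0.6463  0.8879]
```

Request:
drive_tool(increments="1 -0.461 0.147 0.061 -0.3226 0.6463 0.8879;1 -0.461 0.147 0.061 -0.3226 0.6463 0.8879;1 -0.461 0.147 0.061 -0.3226 0.6463 0.8879;1 -0.461 0.147 0.061 -0.3226 0.6463 0.8879;1 -0.461 0.147 0.061 -0.3226 0.6463 0.8879;1 -0.461 0.147 0.061 -0.3226 0.6463 0.8879;1 -0.461 0.147 0.061 -0.3226 0.6463 0.8879;1 -0.461 0.147 0.061 -0.3226 0.6463 0.8879")

```text
t: 0.97
ee_pos: [0.4978, -0.3164, 0.1897]
ee_rot: [-0.445, -2.501, -0.189]
force: [0.4, -2.3, 0.4]
gripper_width: 1.003
finger_force: 0.0
```

Run:
```python
from h import *
u=-.483;R=frame(u,np.radians(-130));g=np.array([.5086,-.157,.032])
go(g-R[:,2]*.18,R);s=bot.state();print(s["joint_pos"],s["ee_pos"],s["t"])
```

```text
row [-0.0702  0.1382 -0.0189] [-0.0447  0.0846  0.1169]
[-0.27676817  0.55691673  0.55503795 -0.09566703 -2.17447611 -1.67557856] [ 0.49782542 -0.31640083  0.18973681] 0.9667
```

Request:
drive_tool(increments="1 -0.070 0.138 -0.019 -0.0447 0.0846 0.1169;1 -0.070 0.138 -0.019 -0.0447 0.0846 0.1169;1 -0.070 0.138 -0.019 -0.0447 0.0846 0.1169;1 -0.070 0.138 -0.019 -0.0447 0.0846 0.1169;1 -0.070 0.138 -0.019 -0.0447 0.0846 0.1169;1 -0.070 0.138 -0.019 -0.0447 0.0846 0.1169")

```text
t: 1.47
ee_pos: [0.6103, -0.2108, 0.169]
ee_rot: [-0.58, -2.387, -0.214]
force: [-0.6, -1.1, 0.0]
gripper_width: 0.998
finger_force: 0.0
```

Run:
```python
from h import *
u=-.483;R=frame(u,np.radians(-130));g=np.array([.5086,-.157,.032])
s=bot.state();q=s["joint_pos"];print(q,s["ee_pos"],s["t"]);go(g-R[:,2]*.18,R)
# kinematics: shoulder (0,h), L1 at q2 from vertical, forearm elevation q3-q2 length L2, tool length d
from scipy.optimize import least_squares
D=[([-.793,.0408,.0838,-.0005,-1.6155,-.3337],[.2576,-.5415,.2303]),([-0.27677,0.55692,0.55504,-0.09567,-2.17448,-1.67558],[0.49783,-0.31640,0.18974]),(q,s["ee_pos"])]
def fk(P,q):
    h,a,L1,L2,o,d=P;A=Ro.from_euler("z",q[0]);ph=q[2]-q[1]
    w=np.array([a+L1*np.sin(q[1])+L2*np.cos(ph)-o*np.sin(ph),0,h+L1*np.cos(q[1])+L2*np.sin(ph)+o*np.cos(ph)])
    B=Ro.from_euler("y",-ph)*Ro.from_euler("x",q[3])*Ro.from_euler("y",-q[4])
    return A.apply(w+B.apply([d,0,0])),(A*B).apply([1,0,0])
for q_,_ in D: print("tooldir",fk([0]*6,q_)[1])
print(Ro.from_rotvec(s["ee_rot"]).as_matrix()[:,2])
f=least_squares(lambda P:np.concatenate([fk(P,a)[0]-b for a,b in D]+[.01*(P-[.3,0,.35,.5,0,.25])]),[.3,0,.35,.5,0,.25]);print(f.x,f.fun)
```

```text
[-0.1515122   0.81657866  0.93165352 -0.29130196 -2.33409954 -2.02713823] [ 0.61025963 -0.2107775   0.16900364] 1.4667
row [ 0.      0.0004 -0.0011] [-0.0014  0.0014  0.006 ]
tooldir [-1.55136447e-03  8.63299978e-04 -9.99998424e-01]
tooldir [-0.56904426  0.07989153 -0.81841675]
tooldir [-0.63163475 -0.11348332 -0.7669153 ]
[-0.56899207  0.2967978  -0.7669153 ]
[-0.44905923 -0.12048768  0.84271742  0.67390047  0.55537597  0.76011035] [ 0.1364872   0.14083414 -0.01362088  0.03147497  0.10390525  0.00859377
 -0.00360049 -0.04141309  0.00510203 -0.00749059 -0.00120488  0.00492717
  0.001739    0.00555376  0.0051011 ]
```

```bash
cat > kin.py <<'E'
from h import *
from scipy.optimize import least_squares
def fk(P,q):
    h,a,L1,L2,o,d=P;A=Ro.from_euler("z",q[0]);ph=q[2]-q[1]
    w=np.array([a+L1*np.sin(q[1])+L2*np.cos(ph)-o*np.sin(ph),0,h+L1*np.cos(q[1])+L2*np.sin(ph)+o*np.cos(ph)])
    B=Ro.from_euler("y",-ph)*Ro.from_euler("x",-q[3])*Ro.from_euler("y",-q[4])
    return A.apply(w+B.apply([d,0,0])),(A*B).apply([1,0,0])
E
python3 - <<'E'
from kin import *
s=bot.state()
D=[([-7.93290677e-01,4.07929095e-02,8.37661135e-02,-4.95526996e-04,-1.61551270e+00,-.3337],[0.25755514,-0.54152078,0.23025874]),([-0.27676817,0.55691673,0.55503795,-0.09566703,-2.17447611,-1.67557856],[0.49782542,-0.31640083,0.18973681]),(s["joint_pos"],s["ee_pos"])]
f=least_squares(lambda P:np.concatenate([fk(P,a)[0]-b for a,b in D]+[.001*(P-[.15,0,.4,.5,0,.25])]),[.15,0,.4,.5,0,.25]);P=f.x;print(P,abs(f.fun[:9]).max())
print(fk(P,s["joint_pos"])[1],Ro.from_rotvec(s["ee_rot"]).as_matrix()[:,2])
lo=[-2.56,-1.29,-1.08,-3.29,-2.81];hi=[2.56,2.01,1.49,1.98,-.18]
def ik(p,zd,q0):
    r=least_squares(lambda q:np.r_[fk(P,q)[0]-p,.3*(fk(P,q)[1]-zd)],np.clip(q0,np.array(lo)+1e-3,np.array(hi)-1e-3),bounds=(lo,hi));return r.x,np.abs(r.fun).max()
g=np.array([.5086,-.157,.032]);R=frame(-.483,np.radians(-130));print("grasp",ik(g+R[:,2]*.019,R[:,2],s["joint_pos"][:5]))
for yaw in(.29,0,-.3):
  for el in(-25,-30,-40):
    for dz in(0,.1):
        R=frame(yaw,np.radians(el));p=np.array([.522,.157,.046+dz])+R[:,2]*.019;q,e=ik(p,R[:,2],[.29,.5,0,0,-.6]);print(yaw,el,dz,np.round(q,2),round(e,4))
E
```

```text
[ 1.64266216  1.48482574 -0.69378704 -0.96697972 -1.45737942 -0.74656667] 0.1461915407388979
[-0.56899207  0.2967978  -0.7669153 ] [-0.56899207  0.2967978  -0.7669153 ]
grasp (array([ 1.35044748,  0.548463  ,  0.58581306, -0.81337472, -1.27450587]), np.float64(0.048606054703411734))
0.29 -25 0 [ 0.29 -0.99 -0.9   0.   -0.53] 0.0
0.29 -25 0.1 [ 0.29 -1.12 -1.05  0.   -0.5 ] 0.0
0.29 -30 0 [ 0.29 -0.9  -0.8   0.   -0.62] 0.0
0.29 -30 0.1 [ 0.29 -1.02 -0.96  0.   -0.59] 0.0
0.29 -40 0 [ 0.29 -0.7  -0.58  0.   -0.81] 0.0
0.29 -40 0.1 [ 0.29 -0.83 -0.76  0.   -0.77] 0.0
0 -25 0 [ 0.13 -0.98 -0.9   0.23 -0.54] 0.0
0 -25 0.1 [ 0.13 -1.11 -1.05  0.24 -0.51] 0.0
0 -30 0 [ 0.13 -0.89 -0.79  0.19 -0.63] 0.0
0 -30 0.1 [ 0.13 -1.01 -0.95  0.2  -0.6 ] 0.0
0 -40 0 [ 0.14 -0.69 -0.58  0.15 -0.82] 0.0
0 -40 0.1 [ 0.14 -0.82 -0.76  0.15 -0.77] 0.0
-0.3 -25 0 [-0.04 -0.96 -0.89  0.45 -0.56] 0.0
-0.3 -25 0.1 [-0.04 -1.08 -1.04  0.47 -0.54] 0.0
-0.3 -30 0 [-0.03 -0.86 -0.78  0.39 -0.65] 0.0
-0.3 -30 0.1 [-0.03 -0.98 -0.94  0.4  -0.62] 0.0
-0.3 -40 0 [-0.02 -0.66 -0.57  0.3  -0.83] 0.0
-0.3 -40 0.1 [-0.02 -0.79 -0.75  0.31 -0.79] 0.0
```

```bash
cat > kin.py <<'E'
from h import *
from scipy.optimize import least_squares
D=[([-7.93290677e-01,4.07929095e-02,8.37661135e-02,-4.95526996e-04,-1.61551270e+00,-.3337],[0.25755514,-0.54152078,0.23025874]),([-0.27676817,0.55691673,0.55503795,-0.09566703,-2.17447611,-1.67557856],[0.49782542,-0.31640083,0.18973681]),([-0.1515122,0.81657866,0.93165352,-0.29130196,-2.33409954,-2.02713823],[ 0.61025963,-0.2107775,0.16900364])]
P0=[.2,0,.35,.4,0,.2,-.2]
def fk(P,q):
    h,a,L1,L2,o,d,b=P;A=Ro.from_euler("z",q[0]);ph=q[2]-q[1]
    w=np.array([a+L1*np.sin(q[1])+L2*np.cos(ph)-o*np.sin(ph),b,h+L1*np.cos(q[1])+L2*np.sin(ph)+o*np.cos(ph)])
    B=Ro.from_euler("y",-ph)*Ro.from_euler("x",-q[3])*Ro.from_euler("y",-q[4])
    return A.apply(w+B.apply([d,0,0])),(A*B).apply([1,0,0])
def fit(extra=[],w=1e-3):
    f=least_squares(lambda P:np.concatenate([fk(P,a)[0]-b for a,b in D+extra]+[w*(P-P0)]),P0);return f.x,abs(f.fun[:-7]).max()
lo=[-2.56,-1.29,-1.08,-3.29,-2.81];hi=[2.56,2.01,1.49,1.98,-.18]
def ik(P,p,zd,q0):
    r=least_squares(lambda q:np.r_[fk(P,q)[0]-p,.3*(fk(P,q)[1]-zd)],np.clip(q0,np.array(lo)+1e-3,np.array(hi)-1e-3),bounds=(lo,hi));return r.x,np.abs(r.fun).max()
E
cat > run.py <<'E'
from kin import *
for w in(1e-4,1e-3,1e-2): print(fit(w=w))
P,_=fit(w=1e-3)
g=np.array([.5086,-.157,.032]);R=frame(-.483,np.radians(-130));print("grasp",ik(P,g+R[:,2]*.019,R[:,2],bot.state()["joint_pos"][:5]))
for yaw in(.5,.29,0,-.3):
  for el in(-30,-40,-50):
    for dz in(0,.1):
        R=frame(yaw,np.radians(el));p=np.array([.522,.157,.046+dz])+R[:,2]*.019;q,e=ik(P,p,R[:,2],[.6,.3,0,0,-.9]);print(yaw,el,dz,np.round(q,2),round(e,4))
E
python3 run.py
```

```text
(array([ 0.02362148,  0.25089555,  0.48294147,  0.29446878,  0.09972838,
        0.40590093, -0.19908813]), np.float64(0.017711143133935875))
(array([ 0.02368373,  0.25086207,  0.4829252 ,  0.29450002,  0.09966504,
        0.40588572, -0.19908668]), np.float64(0.01771188597260845))
(array([ 0.02962882,  0.24753057,  0.48136533,  0.2976164 ,  0.09360405,
        0.40442216, -0.19894687]), np.float64(0.017783314976306558))
grasp (array([-0.09905438,  0.46687875, -0.27866085, -0.24399951, -1.48893062]), np.float64(9.140005141627938e-10))
0.5 -30 0 [ 1.4  -1.29 -1.08  0.79 -1.22] 0.0457
0.5 -30 0.1 [ 1.08 -1.13 -1.08  0.73 -0.81] 0.003
0.5 -40 0 [ 0.93 -0.87 -1.08  0.48 -0.71] 0.0449
0.5 -40 0.1 [ 0.92 -0.91 -0.99  0.49 -0.72] 0.0
0.5 -50 0 [ 0.81 -0.69 -1.08  0.33 -0.59] 0.0201
0.5 -50 0.1 [ 0.83 -0.73 -0.87  0.3  -0.79] 0.0
0.29 -30 0 [ 1.6  -1.29 -1.08  0.91 -1.49] 0.044
0.29 -30 0.1 [ 1.54 -1.23 -1.04  0.99 -1.4 ] 0.0
0.29 -40 0 [ 1.6  -1.29 -1.08  0.85 -1.51] 0.0367
0.29 -40 0.1 [ 1.22 -0.97 -0.98  0.77 -1.09] 0.0
0.29 -50 0 [ 0.98 -0.73 -1.08  0.58 -0.78] 0.0205
0.29 -50 0.1 [ 1.03 -0.76 -0.86  0.54 -0.99] 0.0
0 -30 0 [ 1.86 -1.29 -1.08  0.99 -1.85] 0.0468
0 -30 0.1 [ 1.66 -1.04 -1.08  1.02 -1.61] 0.0083
0 -40 0 [ 1.27 -0.79 -1.08  0.79 -1.15] 0.0445
0 -40 0.1 [ 1.42 -0.86 -1.    0.88 -1.36] 0.0
0 -50 0 [ 1.14 -0.66 -1.08  0.72 -0.98] 0.0195
0 -50 0.1 [ 1.21 -0.71 -0.87  0.7  -1.21] 0.0
-0.3 -30 0 [ 1.34 -0.48 -1.08  0.87 -1.27] 0.0583
-0.3 -30 0.1 [ 1.51 -0.65 -1.08  0.95 -1.52] 0.0158
-0.3 -40 0 [ 1.28 -0.49 -1.08  0.82 -1.18] 0.0367
-0.3 -40 0.1 [ 1.42 -0.63 -1.02  0.87 -1.43] 0.0
-0.3 -50 0 [ 1.2  -0.48 -1.08  0.76 -1.08] 0.0141
-0.3 -50 0.1 [ 1.26 -0.55 -0.85  0.72 -1.33] 0.0
```

Run:
```python
from h import *
u=-.483;R=frame(u,np.radians(-135));b=np.array([.502,-.1535,0]);uu=np.array([np.cos(u),np.sin(u),0])
g=b+uu*.0125+[0,0,.032];print(g);go(g-R[:,2]*.09,R);go(g+R[:,2]*.019,R)
```

```text
[ 0.51307007 -0.15930548  0.032     ]
row [-0.0115  0.0005  0.086 ] [-0.0017  0.0886  0.006 ]
row [-0.0019  0.0007  0.1946] [-0.0017  0.0886  0.006 ]
```

Request:
drive_tool(increments="1 -0.0115 0.0005 0.086 -0.0017 0.0886 0.006;1 -0.0115 0.0005 0.086 -0.0017 0.0886 0.006;1 -0.0115 0.0005 0.086 -0.0017 0.0886 0.006;1 -0.0115 0.0005 0.086 -0.0017 0.0886 0.006")

```text
t: 1.8
ee_pos: [0.5645, -0.1904, 0.0931]
ee_rot: [-0.57, -2.289, -0.235]
force: [0.0, -0.6, 2.0]
gripper_width: 1.001
finger_force: 0.0
```

Run:
```python
from h import *
s=bot.state();print(np.r_[s["joint_pos"],s["ee_pos"],s["ee_rot"]].tolist())
u=-.483;R=frame(u,np.radians(-135));g=np.array([.51307,-.1593,.032]);go(g+R[:,2]*.019,R)
f=grab("scene");cv2.imwrite("pics/pre.png",cv2.resize(f["image"][130:260,110:280],None,fx=4,fy=4,interpolation=cv2.INTER_CUBIC)[:,:,::-1])
```

```text
[-0.14673237426225816, 0.7616452131924674, 0.6723946990333637, -0.30190713220438936, -2.225284076592054, -2.0032301354249156, 0.5645149429950764, -0.19038434182680508, 0.09313543869679938, -0.5700207453712404, -2.288792301398412, -0.23485215955228478]
row [-0.0018  0.0036  0.1046] [ 0.0003 -0.0097 -0.005 ]
```

View pics/pre.png

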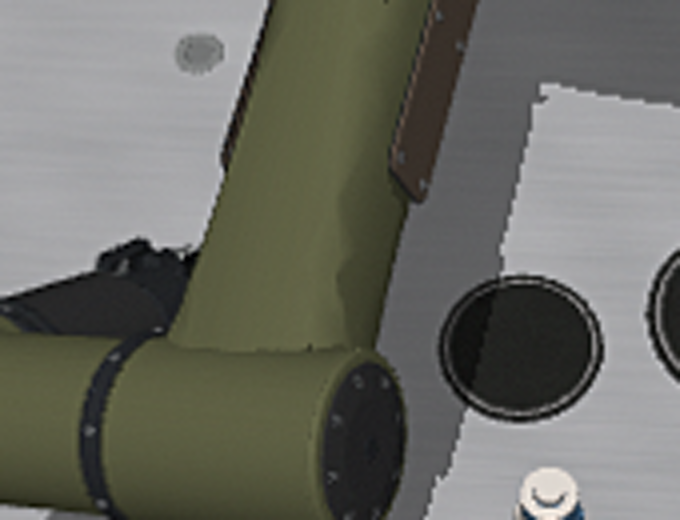

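The forearm now hides the bottle from the scene camera. The small pad is at crop (520,345) and the figurine at (548,495), both clear of the arm. I'll go in along the tool axis and watch the force.

Request:
drive_tool(increments="1 -0.001 0.0025 0.035 0 0 0;1 -0.001 0.0025 0.060 0 0 0;1 -0.001 0.0025 0.080 0 0 0;1 -0.001 0.0025 0.095 0 0 0;1 -0.001 0.0025 0.1035 0 0 0;1 -0.001 0.0025 0.1035 0 0 0")

```text
t: 2.35
ee_pos: [0.5077, -0.1551, 0.0259]
ee_rot: [-0.571, -2.307, -0.236]
force: [0.0, -0.3, -1.2]
gripper_width: 1.001
finger_force: 0.0
```

```bash
cat > lin.py <<'E'
from h import *
DATA=[([-7.93290677e-01,4.07929095e-02,8.37661135e-02,-4.95526996e-04,-1.61551270e+00,-.3337],[0.25755514,-0.54152078,0.23025874]),([-0.27676817,0.55691673,0.55503795,-0.09566703,-2.17447611,-1.67557856],[0.49782542,-0.31640083,0.18973681]),([-0.1515122,0.81657866,0.93165352,-0.29130196,-2.33409954,-2.02713823],[ 0.61025963,-0.2107775,0.16900364]),([-0.14673237426225816,0.7616452131924674,0.6723946990333637,-0.30190713220438936,-2.225284076592054,-2.0032301354249156],[0.5645149429950764,-0.19038434182680508,0.09313543869679938])]
def stages(q):
    A=Ro.from_euler("z",q[0]);B=A*Ro.from_euler("y",q[1]);C=B*Ro.from_euler("y",-q[2]);E=C*Ro.from_euler("x",-q[3]);F=E*Ro.from_euler("y",-q[4])
    return [m.as_matrix() for m in(A,B,C,E,F)]
def J(q):  # h; B z; A y; C x,z; E y,z; F x,z
    A,B,C,E,F=stages(q);return np.c_[[0,0,1],B[:,2],A[:,1],A[:,0],C[:,0],C[:,2],E[:,1],E[:,2],F[:,0]]
P0=np.array([.2,.35,-.2,0,.4,0,0,0,.25])
def fit(D,w=1e-3):
    M=np.vstack([J(q) for q,_ in D]);y=np.concatenate([p for _,p in D])
    x=np.linalg.lstsq(np.vstack([M,w*np.eye(9)]),np.r_[y,w*P0],rcond=None)[0];return x,np.abs(M@x-y).max()
E
python3 - <<'E'
from lin import *
s=bot.state();print(np.r_[s["joint_pos"],s["ee_pos"],s["ee_rot"]].tolist())
D=DATA+[(s["joint_pos"],s["ee_pos"])]
for w in(1e-4,1e-3,1e-2):x,e=fit(D,w);print(np.round(x,3),e)
u=-.483;R=frame(u,np.radians(-135));g=np.array([.51307,-.1593,.032]);go(g+R[:,2]*.019,R)
E
```

```text
[-0.10995443741845115, 0.6223757887613595, 0.3439743966770282, -0.2909952950217753, -2.0165018607982095, -1.9721262239940098, 0.5077212120818202, -0.155110818478135, 0.02593973984957835, -0.5708480395605734, -2.307185691265407, -0.23647899489268823]
[ 0.154  0.4   -0.     0.     0.551  0.    -0.196 -0.     0.347] 9.525410682442725e-09
[ 0.154  0.4   -0.     0.     0.551  0.    -0.196 -0.     0.347] 9.029457385678619e-07
[ 0.154  0.399 -0.     0.     0.551  0.    -0.196 -0.001  0.346] 8.909419587030398e-05
row [-0.0004 -0.0013  0.01  ] [ 0.0034  0.0078 -0.0007]
```

```bash
cat >> lin.py <<'E'
from scipy.optimize import least_squares
P=np.array([.154,.4,0,0,.551,0,-.196,0,.347])
lo=np.array([-2.56,-1.29,-1.08,-3.29,-2.81,-2.99]);hi=np.array([2.56,2.01,1.49,1.98,-.18,2.99])
q_=np.array([-0.10995443741845115, 0.6223757887613595, 0.3439743966770282, -0.2909952950217753, -2.0165018607982095, -1.9721262239940098]);R_=Ro.from_rotvec([-0.5708480395605734, -2.307185691265407, -0.23647899489268823])
def Cst(sg): return (Ro.from_matrix(stages(q_)[4])*Ro.from_euler("x",sg*q_[5])).inv()*R_
q0_=np.array(DATA[0][0]);R0_=Ro.from_rotvec([6.91336734e-01,-3.06406858e+00,-2.73601862e-03])
SG=min((1,-1),key=lambda s:((Ro.from_matrix(stages(q0_)[4])*Ro.from_euler("x",s*q0_[5])*Cst(s)).inv()*R0_).magnitude());CC=Cst(SG)
def fkR(q): return Ro.from_matrix(stages(q)[4])*Ro.from_euler("x",SG*q[5])*CC
def ik(p,R,q0):
    r=least_squares(lambda q:np.r_[J(q)@P-p,.3*(Ro.from_matrix(R).inv()*fkR(q)).as_rotvec()],np.clip(q0,lo+1e-3,hi-1e-3),bounds=(lo,hi));return r.x,np.abs(r.fun).max()
E
python3 - <<'E'
from lin import *
print(SG,((fkR(q0_)).inv()*R0_).magnitude())
rng=np.random.default_rng(0)
for yaw in(.7,.3,-.1,-.48):
  for el in(-35,-45,-55):
    for dz in(0,.08):
        R=frame(yaw,np.radians(el));p=np.array([.522,.157,.050+dz])+R[:,2]*.019
        out=set()
        for k in range(12):
            q,e=ik(p,R,q_ if k==0 else rng.uniform(lo,hi))
            if e<1e-4: out.add(tuple(np.round(q,1)+0.))
        print(yaw,el,dz,[list(map(float,o)) for o in out])
E
```

```text
-1 4.987263447825307e-06
0.7 -35 0 [[0.6, -0.7, -1.0, -0.3, -0.3, -1.2]]
0.7 -35 0.08 [[0.6, -0.8, -1.0, -0.2, -0.5, -1.4]]
0.7 -45 0 [[0.6, -0.6, -0.9, -0.1, -0.5, -1.4]]
0.7 -45 0.08 [[0.6, -0.7, -0.8, -0.1, -0.6, -1.4]]
0.7 -55 0 [[0.6, -0.5, -0.8, -0.1, -0.6, -1.5]]
0.7 -55 0.08 [[0.6, -0.6, -0.7, -0.1, -0.8, -1.5]]
0.3 -35 0 []
0.3 -35 0.08 []
0.3 -45 0 []
0.3 -45 0.08 []
0.3 -55 0 [[0.8, -0.6, -1.1, 0.5, -0.6, -2.4]]
0.3 -55 0.08 [[0.8, -0.7, -0.9, 0.4, -0.8, -2.3]]
-0.1 -35 0 []
-0.1 -35 0.08 []
-0.1 -45 0 []
-0.1 -45 0.08 []
-0.1 -55 0 []
-0.1 -55 0.08 [[0.9, -0.6, -0.9, 0.6, -0.9, -2.9]]
-0.48 -35 0 []
-0.48 -35 0.08 [[1.0, -0.4, -1.1, 1.1, -1.1, 2.6]]
-0.48 -45 0 [[1.0, -0.3, -1.0, 1.0, -1.0, 2.6]]
-0.48 -45 0.08 [[1.0, -0.4, -1.0, 0.9, -1.1, 2.8]]
-0.48 -55 0 [[0.9, -0.3, -0.9, 0.7, -1.0, 2.8]]
-0.48 -55 0.08 [[1.0, -0.4, -0.8, 0.7, -1.1, 3.0]]
```

Request:
drive_tool(increments="1 -0.0004 -0.001 0.0055 0 0 0;1 -0.0004 -0.001 0.0055 0 0 0;-1 -0.0004 -0.001 0.0055 0 0 0;-1 -0.0004 -0.001 0.0055 0 0 0;-1 -0.0004 -0.001 0.0055 0 0 0;-1 -0.0004 -0.001 0.0055 0 0 0;-1 -0.0004 -0.001 0.0055 0 0 0;-1 -0.0004 -0.001 0.0055 0 0 0", force=45)

```text
t: 3.02
ee_pos: [0.5028, -0.1541, 0.0199]
ee_rot: [-0.571, -2.303, -0.235]
force: [3.1, -0.4, 3.3]
gripper_width: 0.652
finger_force: 48.5
```

Request:
drive_tool(increments="-1 0 0 0 0 0 0;-1 0 0 0 0 0 0;-1 0 0 0 0 0 0")

```text
t: 3.27
ee_pos: [0.5026, -0.154, 0.0198]
ee_rot: [-0.57, -2.303, -0.235]
force: [5.0, -1.5, 4.9]
gripper_width: 0.648
finger_force: 48.7
```

Run:
```python
from lin import *
s=bot.state();print(s["joint_pos"],s["ee_pos"],s["gripper_width"],s["finger_force"])
u=-.483;R=frame(u,np.radians(-135));g=np.array([.51307,-.1593,.032]);go(g+R[:,2]*.019,R)
```

```text
[-0.10904539  0.61927534  0.32521973 -0.2899977  -2.00563586 -1.9692839 ] [ 0.50261682 -0.15397035  0.01983292] 0.6477657033164357 48.738741874694824
row [0.0003 0.0001 0.0021] [ 0.0021  0.0036 -0.0017]
```

Gripped: 0.648 of 85 mm is about 55 mm, which matches the body. Lifting now.

Run:
```python
from lin import *
s=bot.state();R=Ro.from_rotvec(s["ee_rot"]).as_matrix();go(s["ee_pos"]+[0,0,.17],R)
q=s["joint_pos"]
# check feasibility along the tilt
for f in(0,.25,.5,.75,1):
    el=np.radians(-135+90*f);yaw=-.483+f*(.75+.483);p=np.array([.515,-.16,.19])*(1-f)+np.array([.522,.157,.15])*f
    Rf=frame(yaw,el);q,e=ik(p+Rf[:,2]*.019,Rf,q);print(f,np.round(q,2),round(e,4))
```

```text
row [ 1.198e-01  1.000e-04 -1.206e-01] [ 0. -0. -0.]
0 [-0.11  0.51  0.49 -0.34 -2.26 -2.06] 0.0
0.25 [ 0.15  0.18  0.11 -0.13 -1.87 -1.91] 0.0
0.5 [ 0.38 -0.17 -0.26 -0.   -1.48 -1.82] 0.0
0.75 [ 0.56 -0.5  -0.6   0.05 -1.09 -1.7 ] 0.0
1 [ 0.58 -0.68 -0.76 -0.19 -0.72 -1.3 ] 0.0
```

Request:
drive_tool(increments="-1 0.02 0 -0.02 0 0 0;-1 0.045 0 -0.045 0 0 0;-1 0.07 0 -0.07 0 0 0;-1 0.095 0 -0.095 0 0 0;-1 0.115 0 -0.115 0 0 0;-1 0.12 0 -0.12 0 0 0;-1 0.12 0 -0.12 0 0 0")

```text
t: 3.85
ee_pos: [0.5024, -0.1535, 0.19]
ee_rot: [-0.57, -2.305, -0.238]
force: [0.0, 0.1, -5.1]
gripper_width: 0.65
finger_force: 49.4
```

Run:
```python
from lin import *
s=bot.state();print(s["gripper_width"],s["finger_force"],s["force"],s["wrist_torque"]);Rf=frame(.13,np.radians(-90));go(np.array([.52,0,.19])+Rf[:,2]*.019,Rf)
f=grab("top");cv2.imwrite("pics/lift.png",cv2.resize(f["image"][100:300,200:400],None,fx=3,fy=3,interpolation=cv2.INTER_CUBIC)[:,:,::-1])
```

```text
0.649925200332508 49.43169057369232 [ 0.04456554  0.06376897 -5.08475002] [-1.41168633 -2.6263046  -0.01384392]
row [0.0263 0.1439 0.0532] [ 0.2422 -0.7538 -0.5834]
```

Request:
drive_tool(increments="-1 0.0033 0.018 0.0067 0.0303 -0.0942 -0.0729;-1 0.0066 0.036 0.0133 0.0605 -0.1885 -0.1459;-1 0.0099 0.054 0.02 0.0908 -0.2827 -0.2188;-1 0.0132 0.072 0.0266 0.1211 -0.3769 -0.2917;-1 0.0164 0.09 0.0333 0.1514 -0.4711 -0.3646;-1 0.0197 0.108 0.04 0.1817 -0.5654 -0.4376;-1 0.023 0.126 0.0466 0.2119 -0.6596 -0.5105;-1 0.0263 0.144 0.0532 0.2422 -0.7538 -0.5834")

```text
t: 4.57
ee_pos: [0.5181, 0.0011, 0.1659]
ee_rot: [0.212, -3.129, 0.002]
force: [0.2, 0.5, -3.4]
gripper_width: 0.648
finger_force: 49.2
```

Run:
```python
from lin import *
s=bot.state();print(s["joint_pos"],s["gripper_width"],s["force"]);Rf=frame(.75,np.radians(-45));go(np.array([.522,.157,.15])+Rf[:,2]*.019,Rf)
```

```text
[ 3.90712658e-01 -1.73248329e-01 -2.36697380e-01 -6.02135045e-04
 -1.51260777e+00 -1.82639341e+00] 0.647883106781873 [ 0.18737422  0.4865009  -3.37101316]
row [-0.0359  0.1617  0.0291] [-0.2406 -0.7653 -0.5831]
```

Request:
drive_tool(increments="-1 -0.0045 0.0202 0.0036 -0.0301 -0.0957 -0.0729;-1 -0.009 0.0404 0.0073 -0.0602 -0.1913 -0.1458;-1 -0.0135 0.0606 0.0109 -0.0902 -0.287 -0.2187;-1 -0.018 0.0808 0.0146 -0.1203 -0.3827 -0.2916;-1 -0.0224 0.101 0.0182 -0.1504 -0.4783 -0.3644;-1 -0.0269 0.1213 0.0218 -0.1805 -0.574 -0.4373;-1 -0.0314 0.1415 0.0255 -0.2105 -0.6696 -0.5102;-1 -0.0359 0.1617 0.0291 -0.2406 -0.7653 -0.5831")

```text
t: 5.23
ee_pos: [0.5315, 0.1651, 0.1345]
ee_rot: [-0.874, 2.222, 0.361]
force: [-0.4, 1.2, -4.9]
gripper_width: 0.654
finger_force: 49.4
```

Run:
```python
from lin import *
s=bot.state();print(s["joint_pos"],s["ee_pos"],s["gripper_width"],s["force"]);Rf=frame(.75,np.radians(-45));go(np.array([.522,.157,.15])+Rf[:,2]*.019,Rf)
a,b=grab("scene"),grab("top")
A=cv2.resize(a["image"][120:240,230:350],None,fx=3.3,fy=3.3,interpolation=cv2.INTER_CUBIC);B=cv2.resize(b["image"][140:260,160:280],None,fx=3.3,fy=3.3,interpolation=cv2.INTER_CUBIC)
cv2.imwrite("pics/up.png",np.hstack([A,B])[:,:,::-1])
```

```text
[ 0.57532636 -0.67996981 -0.76753556 -0.18745595 -0.7158417  -1.30500751] [0.53147514 0.16511746 0.13452819] 0.6538725195492056 [-0.44864696  1.24473684 -4.86330751]
row [-0.0021  0.0005 -0.0008] [-0.0004 -0.0017 -0.0007]
```

View pics/up.png

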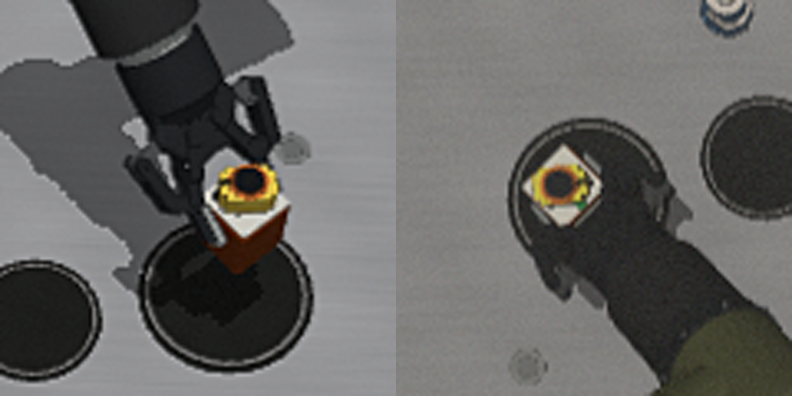

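Scene: the bottle is upright, with the stopper at crop (248,182) and above the big pad. In the top view the stopper is at crop (560,183) and the green mark at (581,204), facing the gripper. I'll measure the stopper and predict the underside.

```bash
cat > pose.py <<'E'
from lin import *
u=-.483;uu=np.array([np.cos(u),np.sin(u),0])
Rb=np.c_[[0,0,-1],np.cross(uu,[0,0,-1]),uu];ob=np.array([.502,-.1535,.028])-.0305*uu
Rt=Ro.from_rotvec([-0.57,-2.303,-0.235]).as_matrix();pt=np.array([.5026,-.154,.0198])
Rrel=Rt.T@Rb;orel=Rt.T@(ob-pt)
def bottle(s):
    R=Ro.from_rotvec(s["ee_rot"]).as_matrix();return R@Rrel,s["ee_pos"]+R@orel
E
python3 - <<'E'
from pose import *
s=bot.state();R,o=bottle(s);print("bottle z axis",R[:,2],"origin",o,"stopper pred",o+R[:,2]*.094)
S,T=grab("scene"),grab("top")
pp=[]
for f in(S,T):
    c=proj(f,o+R[:,2]*.094)[0];m=(f["hsv"][:,:,2]<60).astype(np.uint8)*255
    bl=[b for b in blobs(m,c,9,15) if b[1]<400];print(c,[(b[1],b[2]) for b in bl]);pp.append(min(bl,key=lambda b:np.hypot(*(b[2]-c)))[2] if bl else c)
print("stopper tri",tri(S,pp[0],T,pp[1]))
E
```

```text
bottle z axis [0.01066977 0.00581777 0.99992615] origin [0.52341577 0.15901886 0.09998552] stopper pred [0.52441873 0.15956573 0.19397858]
[304.86378639 174.72949468] [(np.int32(56), array([304.78571429, 174.5       ]))]
[209.61420316 194.69200423] [(np.int32(49), array([209.63265306, 194.46938776]))]
stopper tri (array([0.52490496, 0.15922796, 0.19584553]), np.float64(7.808716316147862e-05))
```

```bash
cat > down.py <<'E'
import sys
from pose import *
s=bot.state();R,o=bottle(s);Rt_=Ro.from_rotvec(s["ee_rot"])
c,_=Ro.align_vectors([[0,0,1]],[R[:,2]]);Rn=(c*Rt_).as_matrix()
p=np.array([.5225,.157,float(sys.argv[1])])-Rn@orel
print("under",o,"z",R[:2,2],"force",s["force"],"q",np.round(s["joint_pos"],2));go(p,Rn)
q,e=ik(p,Rn,s["joint_pos"]);print("ik",np.round(q,2),e)
E
python3 down.py .018; python3 down.py .004
```

```text
under [0.52617151 0.15818902 0.10561156] z [0.00690364 0.00699598] force [ 0.04529932 -0.4095179  -3.2689021 ] q [ 0.57 -0.68 -0.76 -0.18 -0.72 -1.31]
row [0.0642 0.0014 0.0596] [-0.0003 -0.0098  0.0003]
ik [ 0.56 -0.61 -0.87 -0.25 -0.54 -1.23] 4.658894486864184e-09
under [0.52617151 0.15818902 0.10561156] z [0.00690364 0.00699598] force [ 0.04529932 -0.4095179  -3.2689021 ] q [ 0.57 -0.68 -0.76 -0.18 -0.72 -1.31]
row [0.0741 0.0014 0.0695] [-0.0003 -0.0098  0.0003]
ik [ 0.56 -0.59 -0.88 -0.27 -0.52 -1.21] 2.083666572616493e-13
```

Request:
drive_tool(increments="-1 0.015 0.0003 0.014 0 -0.003 0;-1 0.03 0.0007 0.028 0 -0.006 0;-1 0.045 0.001 0.042 0 -0.01 0;-1 0.055 0.0014 0.051 0 -0.01 0;-1 0.062 0.0014 0.058 0 -0.01 0;-1 0.064 0.0014 0.0596 0 -0.0098 0;-1 0.064 0.0014 0.0596 0 -0.0098 0;-1 0.064 0.0014 0.0596 0 -0.0098 0")

```text
t: 6.1
ee_pos: [0.5314, 0.1639, 0.0544]
ee_rot: [-0.864, 2.211, 0.363]
force: [0.9, 0.1, -3.1]
gripper_width: 0.649
finger_force: 49.4
```

```bash
python3 down.py .006;  python3 - <<'E'
from pose import *
S,T=grab("scene"),grab("top");s=bot.state();R,o=bottle(s);pp=[];print(o,R[:2,2],s["force"])
for f in(S,T):
    c=proj(f,o+R[:,2]*.094)[0];m=(f["hsv"][:,:,2]<60).astype(np.uint8)*255
    pp.append(min([b for b in blobs(m,c,9,15) if b[1]<400],key=lambda b:np.hypot(*(b[2]-c)))[2])
print("stopper tri",tri(S,pp[0],T,pp[1]),"pred",o+R[:,2]*.094)
E
```

```text
under [0.52552693 0.15860576 0.0230381 ] z [-0.00793723 -0.00319633] force [ 0.90364375  0.13867285 -3.14723457] q [ 0.57 -0.61 -0.86 -0.25 -0.54 -1.23]
row [0.0144 0.0008 0.0098] [-0.0021  0.008   0.0022]
ik [ 0.56 -0.59 -0.87 -0.27 -0.52 -1.21] 3.1990718407648434e-11
[0.52562418 0.15886412 0.02354454] [-0.00897994 -0.00407176] [ 0.72553272 -0.32044396 -3.53270795]
stopper tri (array([0.52354852, 0.15869772, 0.11593893]), np.float64(0.0012511923342962358)) pred [0.52478007 0.15848138 0.11753997]
```

Request:
drive_tool(increments="-1 0.003 0 0.002 0 0.001 0;-1 0.006 0 0.004 0 0.002 0;-1 0.0085 0 0.006 0 0.004 0;-1 0.011 0 0.008 0 0.004 0;-1 0.012 0 0.009 0 0.004 0;-1 0.0125 0 0.0095 0 0.004 0;-1 0.0125 0 0.0095 0 0.004 0")

```text
t: 6.78
ee_pos: [0.5293, 0.1626, 0.0374]
ee_rot: [-0.866, 2.215, 0.362]
force: [-0.2, -0.3, -4.4]
gripper_width: 0.653
finger_force: 49.5
```

```bash
python3 down.py .004
```

```text
under [0.52326371 0.15718381 0.00613355] z [-0.00410961 -0.00069976] force [-0.23401772 -0.33834285 -4.40640854] q [ 0.56 -0.59 -0.88 -0.27 -0.52 -1.21]
row [0.0019 0.0003 0.0011] [-0.0016  0.0035  0.0016]
ik [ 0.56 -0.58 -0.87 -0.27 -0.52 -1.2 ] 2.1455828780325702e-11
```

Down the last bit at 0.5 mm per row.

Request:
drive_tool(increments="-1 0.0004 0 0.0004 0 0.001 0;-1 0.0007 0 0.0007 0 0.002 0;-1 0.001 0 0.001 0 0.002 0;-1 0.001 0 0.001 0 0.002 0;-1 0.001 0 0.001 0 0.002 0")

```text
t: 7.2
ee_pos: [0.5294, 0.1627, 0.0364]
ee_rot: [-0.867, 2.217, 0.362]
force: [0.2, 0.3, -4.5]
gripper_width: 0.651
finger_force: 49.5
```

Request:
drive_tool(increments="-1 0.0004 0 0.0004 0 0 0;-1 0.0007 0 0.0007 0 0 0;-1 0.0007 0 0.0007 0 0 0;-1 0.0007 0 0.0007 0 0 0")

```text
t: 7.53
ee_pos: [0.5293, 0.1626, 0.0352]
ee_rot: [-0.866, 2.217, 0.362]
force: [0.6, 0.1, -3.7]
gripper_width: 0.649
finger_force: 49.5
```

```bash
python3 down.py .004
```

```text
under [0.52329484 0.15718815 0.00396753] z [-0.00285659  0.00047903] force [ 0.6024535   0.11831178 -3.71223102] q [ 0.56 -0.59 -0.88 -0.27 -0.51 -1.21]
row [ 0.0004  0.0003 -0.0005] [-0.0016  0.0018  0.0016]
ik [ 0.56 -0.58 -0.87 -0.27 -0.52 -1.2 ] 8.324507749790654e-13
```

Request:
drive_tool(increments="-1 0.0004 0 0.0004 0 0 0;-1 0.0007 0 0.0007 0 0 0;-1 0.0007 0 0.0007 0 0 0;-1 0.0007 0 0.0007 0 0 0")

```text
t: 7.87
ee_pos: [0.5296, 0.1628, 0.0347]
ee_rot: [-0.866, 2.216, 0.362]
force: [-0.4, 0.4, -3.7]
gripper_width: 0.654
finger_force: 49.7
```

Request:
drive_tool(increments="-1 0.0004 0 0.0004 0 0 0;-1 0.0007 0 0.0007 0 0 0;-1 0.0007 0 0.0007 0 0 0;-1 0.0007 0 0.0007 0 0 0")

```text
t: 8.2
ee_pos: [0.53, 0.163, 0.0347]
ee_rot: [-0.866, 2.215, 0.362]
force: [-3.0, -1.2, 3.9]
gripper_width: 0.651
finger_force: 50.2
```

```bash
python3 down.py .004
```

```text
under [0.52406547 0.15754848 0.00338794] z [-0.00497034 -0.00053445] force [-3.02448864 -1.19493731  3.86431828] q [ 0.56 -0.58 -0.88 -0.27 -0.51 -1.2 ]
row [ 0.0006  0.0006 -0.0014] [-0.0021  0.004   0.0021]
ik [ 0.56 -0.58 -0.87 -0.27 -0.52 -1.2 ] 7.263856183215013e-13
```

It's in contact with about 8 N reaction. Letting go gently, then backing out along the tool axis.

Request:
drive_tool(increments="0.35 0 0 0 0 0 0;0.4 0 0 0 0 0 0;0.6 0 0 0 0 0 0;1 0 0 0 0 0 0;1 0 0 0 0 0 0;1 0 0 0 0 0 0;1 0 0 0 0 0 0", force=20)

```text
t: 8.78
ee_pos: [0.5294, 0.1627, 0.0334]
ee_rot: [-0.867, 2.217, 0.362]
force: [-0.6, 0.3, -0.3]
gripper_width: 0.996
finger_force: 0.0
```

Request:
drive_tool(increments="1 0 0 -0.01 0 0 0;1 0 0 -0.03 0 0 0;1 0 0 -0.055 0 0 0;1 0 0 -0.085 0 0 0;1 0 0 -0.12 0 0 0;1 0 0 -0.15 0 0 0;1 0 0 -0.15 0 0 0")

```text
t: 9.37
ee_pos: [0.4515, 0.0887, 0.1468]
ee_rot: [-0.863, 2.206, 0.358]
force: [0.3, 0.0, 0.8]
gripper_width: 0.998
finger_force: 0.0
```

```bash
cat > look.py <<'E'
import sys
from lin import *
S,T=grab("scene"),grab("top");X=np.array([.524,.158,.08])
im=[]
for f in(S,T):
    c=proj(f,X)[0];x,y=int(c[0])-25,int(c[1])-25;im.append(cv2.resize(f["image"][y:y+50,x:x+50],None,fx=7.9,fy=7.9,interpolation=cv2.INTER_CUBIC));print((x,y))
    c=proj(f,[.524,.158,.098])[0];m=(f["hsv"][:,:,2]<60).astype(np.uint8)*255
    f["st"]=min([b for b in blobs(m,c,9,10) if b[1]<200],key=lambda b:np.hypot(*(b[2]-c)))[2]
    k=[b for b in blobs(mask(f,(40,90,30),(90,255,255)),c,25,1)];print("green",[(b[1],b[2]) for b in k])
    for b in k[:1]: f["gr"]=sorted(k,key=lambda b:-b[1])[0][2]
t,e=tri(S,S["st"],T,T["st"]);print("stopper",t,e)
for n,f in(("S",S),("T",T)):
    if "gr" in f: d=plane(f,f["gr"],.068)[0]-t;print(n,"mark az",np.arctan2(d[1],d[0]),np.hypot(*d[:2]))
cv2.imwrite(f"pics/{sys.argv[1]}.png",np.hstack(im)[:,:,::-1])
E
python3 look.py rel
```

```text
(275, 171)
green []
(189, 172)
green [(np.int32(5), array([220.2, 203.4]))]
stopper [0.52341844 0.1571416  0.09703402] 0.0017044802874396291
T mark az -2.4601402583832392 0.02235304853102047
```

View pics/rel.png

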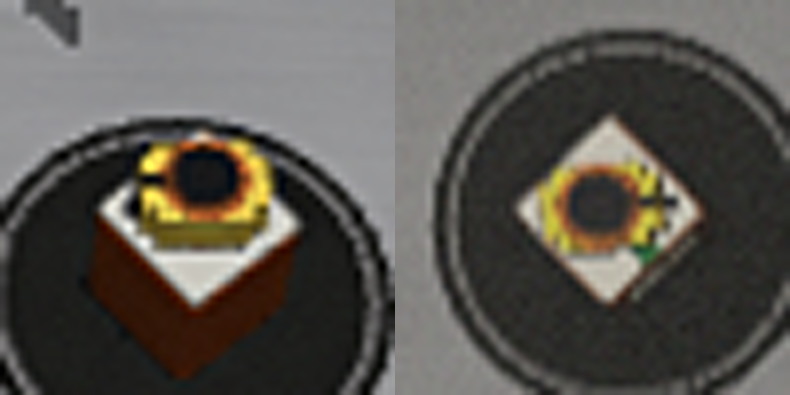

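The bottle stands upright with the stopper at z = 97 mm, well inside the pad. In the top view the pointer is at crop (672,202), straight to the right (-y), the mark is at (647,252), and the stopper centre is at (600,203). I need about 0.8 rad clockwise.

```bash
cat > ptr.py <<'E'
from lin import *
def measure(T,ax=np.array([.5234,.1571])):
    # sample a polar strip around the axis in the top view: dark pointer at z=.075, green mark at z=.069
    def ring(r,z):
        a=np.linspace(-np.pi,np.pi,721);X=np.c_[ax[0]+r*np.cos(a),ax[1]+r*np.sin(a),np.full(721,z)];p=proj(T,X).astype(np.float32)
        return a,cv2.remap(T["image"],p[:,0][None],p[:,1][None],cv2.INTER_LINEAR)[0].astype(float)
    def cm(a,w): return np.angle((w*np.exp(1j*a)).sum()),w.sum()
    for r,z in((.018,.094),(.0205,.094),(.0245,.0755),(.026,.0755)):
        a,c=ring(r,z);w=np.clip(np.median(c.max(1))*.75-c.max(1),0,None);i=np.argmax(w);k=np.abs(np.angle(np.exp(1j*(a-a[i]))))<.3;print("dark",r,cm(a[k],w[k]))
    for r in(.022,.024):
        a,c=ring(r,.0685);w=np.clip(c[:,1]-1.2*np.maximum(c[:,0],c[:,2]),0,None);print("green",r,cm(a,w))
E
python3 - <<'E'
from ptr import *
T=grab("top");measure(T)
# plate square orientation
m=mask(T,(0,0,150),(180,60,255));b=max(blobs(m,proj(T,[.5234,.1571,.068])[0],8),key=lambda b:b[1])
ys,xs=np.where(b[3]);r=cv2.minAreaRect(np.float32(plane(T,np.c_[xs,ys],.068)[:,:2]*1000));print("plate",r)
s=bot.state();x=Ro.from_rotvec(s["ee_rot"]).as_matrix();print("tool yaw",np.arctan2(x[1,2],x[0,2]))
for u0,u1 in((-1.57,-2.4),(1.57,.74)):
    for a in(u0,u1):
        R=frame(a,-np.pi/2)
        for q0 in(s["joint_pos"],[.5,0,-.3,0,-1.5,1.5],[.5,0,-.3,0,-1.5,-1.5]):
            q,e=ik(np.array([.5234,.1571,.071]),R,q0);print(a,np.round(q,2),round(e,4))
E
```

```text
dark 0.018 (np.float64(-1.541250764205078), np.float64(1538.0))
dark 0.0205 (np.float64(-1.532372780420263), np.float64(1362.5))
dark 0.0245 (np.float64(-1.5246281600671858), np.float64(1139.5))
dark 0.026 (np.float64(-1.5202599564753343), np.float64(631.0))
green 0.022 (np.float64(-2.450929713101137), np.float64(637.8000000000001))
green 0.024 (np.float64(-2.440320304543704), np.float64(837.4000000000001))
plate ((548.755859375, 154.46315002441406), (31.58768653869629, 17.03364372253418), 82.65614318847656)
tool yaw 0.7450302278124842
-1.57 [ 0.31 -0.01 -0.22 -0.35 -1.3  -2.99] 0.1104
-1.57 [ 0.66 -0.06 -0.31  0.   -1.32  2.48] 0.0
-1.57 [ 0.31 -0.01 -0.22 -0.35 -1.3  -2.99] 0.1104
-2.4 [ 0.66 -0.06 -0.31 -0.   -1.32  1.65] 0.0
-2.4 [ 0.66 -0.06 -0.31 -0.   -1.32  1.65] 0.0
-2.4 [-0.04 -0.12 -0.49 -0.88 -0.97 -2.99] 0.2446
1.57 [ 0.66 -0.06 -0.31  0.   -1.32 -0.66] 0.0
1.57 [ 0.66 -0.06 -0.31 -0.   -1.32 -0.66] 0.0
1.57 [ 0.66 -0.06 -0.31 -0.   -1.32 -0.66] 0.0
0.74 [ 0.66 -0.06 -0.31  0.   -1.32 -1.49] 0.0
0.74 [ 0.66 -0.06 -0.31  0.   -1.32 -1.49] 0.0
0.74 [ 0.66 -0.06 -0.31 -0.   -1.32 -1.49] 0.0
```

Run:
```python
from lin import *
s=bot.state();R0=Ro.from_rotvec(s["ee_rot"]).as_matrix();go(s["ee_pos"]+[0,0,.07],R0);go([.5234,.1571,.19],frame(1.61,-np.pi/2))
```

```text
row [-0.0498  0.     -0.0491] [-0.  0.  0.]
row [-0.1054 -0.      0.0343] [-0.3422  0.7414 -0.8183]
```

Request:
drive_tool(increments="1 -0.025 0 -0.025 0 0 0;1 -0.05 0 -0.049 -0.034 0.074 -0.082;1 -0.07 0 -0.03 -0.07 0.15 -0.164;1 -0.09 0 0 -0.11 0.237 -0.262;1 -0.105 0 0.02 -0.15 0.326 -0.36;1 -0.1054 0 0.0343 -0.192 0.415 -0.458;1 -0.1054 0 0.0343 -0.233 0.504 -0.556;1 -0.1054 0 0.0343 -0.274 0.593 -0.655")

```text
t: 10.18
ee_pos: [0.5235, 0.1579, 0.1858]
ee_rot: [-1.879, 2.261, 0.122]
force: [0.3, -0.2, 0.1]
gripper_width: 1.0
finger_force: 0.0
```

Run:
```python
from lin import *
s=bot.state();print(s["ee_pos"]);go([.5234,.1571,.14],frame(1.61,-np.pi/2))
```

```text
[0.52345111 0.15785362 0.18580977]
row [0.0101 0.0028 0.0446] [-0.0866  0.1978 -0.2224]
```

Request:
drive_tool(increments="1 0.003 0.001 0.01 -0.029 0.066 -0.074;1 0.006 0.002 0.025 -0.058 0.132 -0.148;1 0.0101 0.0028 0.04 -0.0866 0.1978 -0.2224;1 0.0101 0.0028 0.0446 -0.0866 0.1978 -0.2224;1 0.0101 0.0028 0.0446 -0.0866 0.1978 -0.2224;1 0.0101 0.0028 0.0446 -0.0866 0.1978 -0.2224")

```text
t: 10.68
ee_pos: [0.5235, 0.1569, 0.1426]
ee_rot: [-2.252, 2.178, 0.0]
force: [-0.6, -0.8, 0.5]
gripper_width: 0.998
finger_force: 0.0
```

Run:
```python
from lin import *
s=bot.state();print(s["ee_pos"]);go([.5234,.1571,.074],frame(1.61,-np.pi/2))
```

```text
[0.52349172 0.15689906 0.14264032]
row [0.0002 0.0005 0.0686] [-0.0064  0.0063 -0.0059]
```

Request:
drive_tool(increments="1 0 0.0003 0.03 -0.006 0.006 -0.006;1 0 0.0003 0.055 -0.006 0.006 -0.006;1 0 0.0003 0.066 -0.006 0.006 -0.006;1 0 0.0003 0.0686 -0.006 0.006 -0.006;1 0 0.0003 0.0686 -0.006 0.006 -0.006;0 0 0.0003 0.0686 -0.006 0.006 -0.006;0 0 0.0003 0.0686 -0.006 0.006 -0.006;0 0 0.0003 0.0686 -0.006 0.006 -0.006", force=20)

```text
t: 11.35
ee_pos: [0.5246, 0.1575, 0.0769]
ee_rot: [-2.262, 2.173, -0.002]
force: [1.0, 0.1, 0.2]
gripper_width: 0.608
finger_force: 0.0
```

Request:
drive_tool(increments="-0.1 0 0 0 0 0 0;-0.2 0 0 0 0 0 0;-0.3 0 0 0 0 0 0;-0.4 0 0 0 0 0 0;-0.4 0 0 0 0 0 0;-0.4 0 0 0 0 0 0")

```text
t: 11.85
ee_pos: [0.5241, 0.1573, 0.0759]
ee_rot: [-2.264, 2.174, -0.002]
force: [-1.5, 1.0, 4.8]
gripper_width: 0.377
finger_force: 19.9
```

Run:
```python
from lin import *
s=bot.state();x=Ro.from_rotvec(s["ee_rot"]).as_matrix();print(s["ee_pos"],"u az",np.arctan2(-x[1,0],-x[0,0]),s["gripper_width"],s["finger_force"],s["force"],s["wrist_torque"])
```

```text
[0.52410592 0.15730157 0.0758702 ] u az 1.611190428648131 0.37737904329817057 19.860165417194366 [-1.47463067  0.97263031  4.77252765] [0.15503675 0.66735396 0.01348987]
```

The collar is gripped at 32.1 mm. Clockwise from above is +z in tool axes.

Request:
drive_tool(increments="-0.4 0 0 0 0 0 0.07;-0.4 0 0 0 0 0 0.14;-0.4 0 0 0 0 0 0.21;-0.4 0 0 0 0 0 0.28;-0.4 0 0 0 0 0 0.35;-0.4 0 0 0 0 0 0.42;-0.4 0 0 0 0 0 0.49;-0.4 0 0 0 0 0 0.56")

```text
t: 12.52
ee_pos: [0.5243, 0.1572, 0.0759]
ee_rot: [-1.57, 2.718, -0.001]
force: [-0.8, 0.5, 4.6]
gripper_width: 0.377
finger_force: 20.0
```

Request:
drive_tool(increments="-0.4 0 0 0 0 0 0.06;-0.4 0 0 0 0 0 0.12;-0.4 0 0 0 0 0 0.18;-0.4 0 0 0 0 0 0.22;-0.4 0 0 0 0 0 0.25;-0.4 0 0 0 0 0 0.25;-0.4 0 0 0 0 0 0.25")

```text
t: 13.1
ee_pos: [0.5244, 0.1572, 0.0759]
ee_rot: [-1.225, 2.889, -0.001]
force: [0.4, -0.8, 5.1]
gripper_width: 0.372
finger_force: 19.9
```

Run:
```python
from lin import *
s=bot.state();x=Ro.from_rotvec(s["ee_rot"]).as_matrix();print(s["ee_pos"],"u az",np.arctan2(-x[1,0],-x[0,0]),s["gripper_width"],s["finger_force"],s["force"],s["wrist_torque"])
```

```text
[0.52436186 0.15718873 0.0758652 ] u az 0.8020329774025109 0.37205088621639293 19.872221052646637 [ 0.38865225 -0.75574167  5.12866935] [-0.0948622  -0.07086203 -0.08146042]
```

About 0.06 to 0.1 rad is left, so I'll release, lift and check.

Request:
drive_tool(increments="-0.15 0 0 0 0 0 0;0 0 0 0 0 0 0;1 0 0 0 0 0 0;1 0 0 0 0 0 0;1 0 0 -0.02 0 0 0;1 0 0 -0.06 0 0 0;1 0 0 -0.1 0 0 0;1 0 0 -0.13 0 0 0")

```text
t: 13.77
ee_pos: [0.524, 0.1569, 0.2085]
ee_rot: [-1.224, 2.889, -0.001]
force: [0.7, 0.5, -0.2]
gripper_width: 0.998
finger_force: 0.0
```

Request:
drive_tool(increments="1 -0.04 0 -0.01 0 0 0;1 -0.08 0 -0.01 0 0 0;1 -0.12 0 -0.01 0 0 0;1 -0.16 0 -0.01 0 0 0;1 -0.16 0 -0.01 0 0 0")

```text
t: 14.18
ee_pos: [0.6371, 0.276, 0.2064]
ee_rot: [1.224, -2.884, 0.003]
force: [-0.6, 0.2, -3.8]
gripper_width: 0.998
finger_force: 0.0
```

```bash
python3 look.py turn1; python3 -c "
from ptr import *
s=bot.state();print(s['ee_pos']);measure(grab('top'))"
```

```text
(275, 171)
green []
(189, 172)
green []
stopper [0.52347113 0.1565491  0.09819941] 0.0027163588184465626
[0.63515969 0.27291029 0.21094762]
dark 0.018 (np.float64(-2.311065516626228), np.float64(2117.25))
dark 0.0205 (np.float64(-2.3179744938900178), np.float64(1650.0))
dark 0.0245 (np.float64(-2.3488277020548716), np.float64(4435.75))
dark 0.026 (np.float64(-2.3977350325542037), np.float64(3297.0))
green 0.022 (np.float64(0.0), np.float64(0.0))
green 0.024 (np.float64(-2.5279168053276484), np.float64(71.40000000000002))
```

View pics/turn1.png

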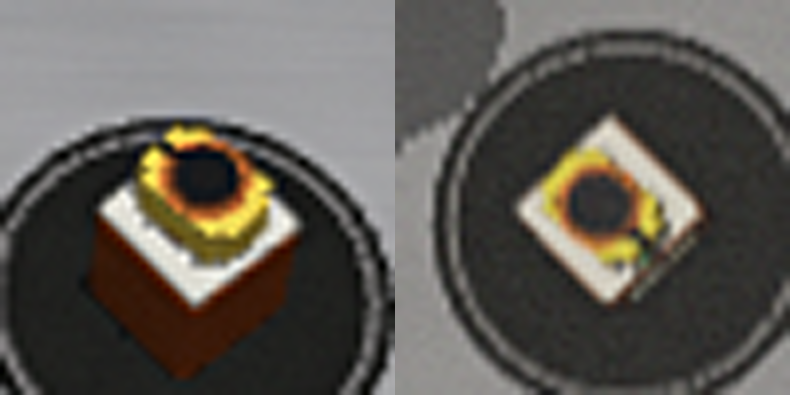

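In the top view the pointer is at crop (648,240), just short of the green mark at (645,258). The plate corners haven't moved, so the bottle hardly slipped. I'll measure the body yaw from the plate outline.

```bash
cat > yaw.py <<'E'
from lin import *
def yaw(T,ax=(.5234,.1571)):
    m=(T["hsv"][:,:,2]>85).astype(np.uint8)*255;c=proj(T,[*ax,.068])[0]
    k=np.zeros_like(m);cv2.circle(k,tuple(int(round(v)) for v in c),14,255,-1);m&=k
    bl=max(blobs(m,c,8),key=lambda b:b[1]);co=max(cv2.findContours(bl[3].astype(np.uint8),cv2.RETR_EXTERNAL,cv2.CHAIN_APPROX_NONE)[0],key=len)
    P=plane(T,co[:,0],.068)[:,:2];r=cv2.minAreaRect(np.float32(P*1000));return r[0],r[1],np.radians(r[2])-np.pi
    # direction of mark is one of the square's normals
E
python3 -c "
from yaw import *
for i in range(3): print(yaw(grab('top')))"
```

```text
((521.6806030273438, 155.77334594726562), (59.52153778076172, 54.73588180541992), np.float64(-2.381116617989415))
((521.6806030273438, 155.77334594726562), (59.52153778076172, 54.73588180541992), np.float64(-2.381116617989415))
((521.6806030273438, 155.77334594726562), (59.52153778076172, 54.73588180541992), np.float64(-2.381116617989415))
```

```bash
python3 -c "
from h import *
for n in('rel','turn1'):
    im=cv2.imread(f'pics/{n}.png')[:,395:];m=(im.max(2)>95).astype(np.uint8);k=np.zeros_like(m);cv2.circle(k,(215,210),112,1,-1);m&=k
    c=max(cv2.findContours(m,cv2.RETR_EXTERNAL,cv2.CHAIN_APPROX_NONE)[0],key=cv2.contourArea);print(n,cv2.minAreaRect(c),cv2.contourArea(c))
    h=cv2.convexHull(c)[:,0].astype(float);print([h[i].tolist() for i in(h[:,0].argmin(),h[:,1].argmin(),h[:,0].argmax(),h[:,1].argmax())])
from lin import *
s=bot.state();go([.5238,.157,.14],frame(.802,-np.pi/2))"
```

```text
rel ((213.25001525878906, 210.75003051757812), (140.00714111328125, 140.71424865722656), 45.0) 18809.0
[[121.0, 209.0], [218.0, 116.0], [306.0, 211.0], [218.0, 302.0]]
turn1 ((214.2090606689453, 211.06430053710938), (144.90219116210938, 140.9915771484375), 45.70732116699219) 15374.0
[[121.0, 210.0], [218.0, 115.0], [306.0, 210.0], [215.0, 303.0]]
row [0.1597 0.0002 0.0768] [-0.0015  0.0045 -0.0013]
```

Slip is negligible (0.01 rad or less). I'll go back, re-grip and turn the remaining 0.06 rad.

Request:
drive_tool(increments="1 0.04 0 0 0 0 0;1 0.08 0 0 0 0.002 0;1 0.12 0 0 0 0.004 0;1 0.15 0 0 -0.001 0.0045 -0.001;1 0.1597 0.0002 0.02 -0.001 0.0045 -0.001;1 0.1597 0.0002 0.05 -0.001 0.0045 -0.001;1 0.1597 0.0002 0.0768 -0.001 0.0045 -0.001;1 0.1597 0.0002 0.0768 -0.001 0.0045 -0.001")

```text
t: 15.15
ee_pos: [0.5207, 0.156, 0.1343]
ee_rot: [1.222, -2.886, -0.001]
force: [-0.4, -0.9, -2.0]
gripper_width: 1.001
finger_force: 0.0
```

```bash
python3 -c "
from lin import *
s=bot.state();print(s['ee_pos']);go([.5240,.1571,.075],frame(.802,-np.pi/2))"
```

```text
[0.52074611 0.1559516  0.13426532]
row [-0.0035 -0.0018  0.0592] [ 0.0037 -0.007  -0.0008]
```

Request:
drive_tool(increments="1 0 0 0 0 0 0;1 0 0 0 0 0 0;1 0 0 0 0 0 0")

```text
t: 15.4
ee_pos: [0.5249, 0.1578, 0.1414]
ee_rot: [-1.226, 2.891, -0.001]
force: [0.3, 0.6, -0.0]
gripper_width: 1.004
finger_force: 0.0
```

```bash
python3 -c "
from lin import *
s=bot.state();print(s['ee_pos']);go([.5240,.1571,.075],frame(.802,-np.pi/2))"
```

```text
[0.52486148 0.15783059 0.14142271]
row [0.0012 0.0002 0.0664] [-0.0013  0.0014  0.0001]
```

Request:
drive_tool(increments="1 0.001 0 0.03 0 0 0;1 0.001 0 0.055 0 0 0;1 0.001 0 0.064 0 0 0;1 0.001 0 0.0664 0 0 0;1 0.001 0 0.0664 0 0 0;0 0.001 0 0.0664 0 0 0;0 0.001 0 0.0664 0 0 0;0 0.001 0 0.0664 0 0 0")

```text
t: 16.07
ee_pos: [0.5238, 0.1571, 0.0736]
ee_rot: [1.226, -2.892, 0.001]
force: [-0.6, 0.2, -0.9]
gripper_width: 0.603
finger_force: 0.0
```

Request:
drive_tool(increments="-0.1 0 0 0 0 0 0;-0.2 0 0 0 0 0 0;-0.3 0 0 0 0 0 0;-0.4 0 0 0 0 0 0;-0.4 0 0 0 0 0 0;-0.4 0 0 0 0 0 0")

```text
t: 16.57
ee_pos: [0.5234, 0.1566, 0.0726]
ee_rot: [1.226, -2.891, 0.002]
force: [-0.1, 0.1, 3.0]
gripper_width: 0.37
finger_force: 22.4
```

```bash
python3 -c "
from lin import *
s=bot.state();x=Ro.from_rotvec(s['ee_rot']).as_matrix();print(s['ee_pos'],np.arctan2(-x[1,0],-x[0,0]),s['gripper_width'],s['finger_force'],s['force'])"
```

```text
[0.52339874 0.15656022 0.07261694] 0.8019568824629447 0.370097040516044 22.387634217739105 [-0.13719962  0.05365368  3.04710888]
```

Request:
drive_tool(increments="-0.4 0 0 0 0 0 0.02;-0.4 0 0 0 0 0 0.04;-0.4 0 0 0 0 0 0.06;-0.4 0 0 0 0 0 0.06;-0.4 0 0 0 0 0 0.06;-0.4 0 0 0 0 0 0.06")

```text
t: 17.07
ee_pos: [0.5233, 0.1566, 0.0726]
ee_rot: [1.138, -2.926, 0.002]
force: [1.3, -2.2, 4.7]
gripper_width: 0.369
finger_force: 22.6
```

```bash
python3 -c "
from lin import *
s=bot.state();x=Ro.from_rotvec(s['ee_rot']).as_matrix();print(s['ee_pos'],np.arctan2(-x[1,0],-x[0,0]))"
```

```text
[0.52334643 0.1566131  0.07258774] 0.7420555274606303
```

Request:
drive_tool(increments="-0.15 0 0 0 0 0 0;0 0 0 0 0 0 0;1 0 0 0 0 0 0;1 0 0 0 0 0 0;1 0 0 -0.02 0 0 0;1 0 0 -0.06 0 0 0;1 0 0 -0.1 0 0 0;1 0 0 -0.13 0 0 0")

```text
t: 17.73
ee_pos: [0.5235, 0.1568, 0.2052]
ee_rot: [1.139, -2.927, 0.002]
force: [0.4, 0.8, 0.7]
gripper_width: 1.0
finger_force: 0.0
```

Request:
drive_tool(increments="1 0.03 0 -0.01 0 0 0;1 0.07 0 -0.01 0 0 0;1 0.11 0 -0.01 0 0 0;1 0.14 0 -0.01 0 0 0;1 0.14 0 -0.01 0 0 0;1 0.14 0 -0.01 0 0 0")

```text
t: 18.23
ee_pos: [0.4196, 0.0618, 0.2131]
ee_rot: [-1.138, 2.928, 0.0]
force: [-0.5, 0.2, -0.0]
gripper_width: 1.001
finger_force: 0.0
```

```bash
python3 look.py turn2; python3 -c "
from ptr import *
from yaw import yaw
s=bot.state();print(s['ee_pos'],s['qvel']);T=grab('top');measure(T);print(yaw(T))"
```

```text
(275, 171)
green []
(189, 172)
green []
stopper [0.52349851 0.15681975 0.09768623] 0.001684188268628227
[0.42020955 0.06259002 0.21223167] [ 0.00397103  0.02922371  0.00798189  0.0002026  -0.00129531 -0.0004847 ]
dark 0.018 (np.float64(-2.427694184022331), np.float64(1590.5))
dark 0.0205 (np.float64(-2.429799216211073), np.float64(1883.25))
dark 0.0245 (np.float64(-2.3857733903476057), np.float64(3631.5))
dark 0.026 (np.float64(-2.418497659932813), np.float64(2678.25))
green 0.022 (np.float64(0.0), np.float64(0.0))
green 0.024 (np.float64(-2.5439920618373684), np.float64(20.00000000000003))
((520.8910522460938, 154.99635314941406), (57.32822036743164, 54.74363327026367), np.float64(-2.3799903005853937))
```

View pics/turn2.png

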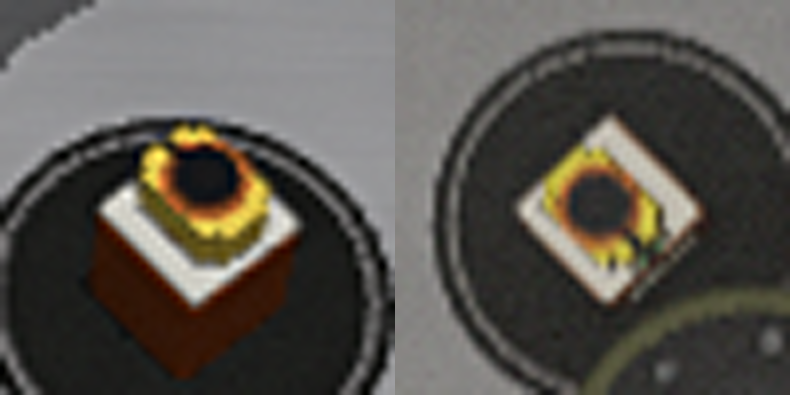

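In the top view the pointer, at crop (645,250), lies on the green mark. Slivers of green show on both sides of it, and the collar's flats are parallel to the plate. The tool puts the pointer at -2.400 rad and the mark at -2.397 rad. The bottle stands with the arm clear of it, so I'm handing in.

```bash
python3 -c "
from workcell import ticket;print(ticket.finish_job())"
```

```text
the job is handed in; nothing more can be done
None
```

The job is handed in, with no verdict shown: the bottle stands upright on the larger pad, let go of, and by my measurements its collar is turned clockwise until the pointer is within about 0.01 to 0.02 rad of the middle of the green mark.

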